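# Feed a blade cassette through the flap of a honing machine

## Task

With the push stick from the blue mat, never with the fingers, push the orange cassette along the infeed and through the sprung red flap until it meets the padded stop inside, and press it home firmly for about a second without forcing it. Then draw the stick out so that the flap shuts, and lay it back along its mat, right way up. Leave everything else on the bench where it is.

Things in the scene. Friction and masses are not known exactly. Their poses are not given: they have to be found in the camera images.
- machine: Honing machine (fixed) with an infeed lane. Origin: on the bench under the flap, mid-lane; x = feed direction, z up. Lane floor top at z = 8 mm. Open infeed x = -170 to 0 mm, 62 mm between 8 mm kerbs, tops at z = 24 mm. Yellow gate 94 mm wide, x = -11 to 11 mm, 89 mm high, opening 62 mm wide up to z = 75 mm. Green body x = 230 to 370 mm, 160 mm wide, 170 mm high.
- tunnel (a point): Point on the lane floor, mid-lane, 150 mm beyond the flap, in the clear plastic tunnel (x = 11 to 230 mm of the machine, 62 mm wide inside, top at z = 74 mm). The stop, a black padded buffer, faces the flap 0 to 45 mm beyond this point; set differently each time, not measured. It gives 1 mm per N above 1 N, 14 mm at most, then is rigid.
- flap (a joint): Red flap, plate 58 x 48 x 4 mm hung in the gate at its top edge, 60 mm above the bench. 0 = hanging shut; grows as it swings inwards (feed direction), up to 1.5 rad. Sprung shut: 0.04 N m at 0, 0.05 N m more per rad. The cassette takes about 3 to 6 N to pass it; the flap then rides on the stick with 1 to 3 N and slides off as it is drawn out.
- cassette: Orange blade cassette, closed block 80 (x) x 54 (y) x 36 (z) mm, 0.18 to 0.35 kg, x along the feed. Origin: centre of its underside. Starts in the infeed before the flap. Home = against the buffer, pressed by the stick with 9 to 15 N (7 N is the least, over 24 N damages it). Nothing latches; it stays when the stick leaves.
- stick: Push stick, 250 mm long, 0.22 kg. Origin: underside, below the handle's middle; x to the nose. Dark upright handle 80 mm long, 28 wide (y), 64 tall: grip across its width from above, about 42 mm above the underside so that fingers clear the infeed kerbs. Pale shaft 24 x 24 mm, underside level with the handle's, to the rubber nose at x = 210 mm. Balance 25 mm ahead of the origin.
- stick_mid (a point): Point on the stick's underside, 80 mm ahead of its origin, about half way along the stick.
- mat: Blue mat (fixed), 340 (x) x 110 (y) x 4 mm. Origin: centre of its underside. The stick lies along it, nose towards the mat's +x, and belongs back there, its middle near the mat's middle.
- spare_cassette: A blue blade cassette, 80 x 54 x 36 mm: a bystander, not to be fed. Origin: centre of its underside.
- glue: White glue bottle with a red cap, 60 mm across, 150 mm tall: a bystander. Origin: centre of its underside.
- mug: Blue mug, 80 mm across, 90 mm tall: a bystander. Origin: centre of its underside.
- offcut: Pale wood offcut 110 x 45 x 30 mm: a bystander. Origin: centre of its underside.
- screwdriver: Screwdriver lying on the bench: a bystander.
- varnish: Amber jar with a steel cap, 72 mm across, 90 mm tall: a bystander. Origin: centre of its underside.
There are look-alikes about, which are no part of the job. Leave any green look-alike of the cassette alone.

How it is judged:
On the way, in this order (a step that is already met when the one before it is completed fails the run):
1. the push stick drives the cassette through the open flap (x of cassette in the frame of machine between -0.02 and 0.06 m and value of joint flap above 0.4 rad and contact force between stick and cassette above 0.5 N), for 0.05 s.
2. the stick presses the cassette home against the padded stop with more than 7 N for 0.3 s (x of cassette in the frame of machine above 0.1 m and linear speed of cassette below 0.02 m/s and contact force between stick and cassette above 7 N), for 0.3 s.
At the end, for the whole second after the job is handed in: Cassette at rest on the lane floor, its middle over 100 mm past the flap, where it was pressed home; flap under 0.08 rad; stick at rest on its mat, right way up (tilt under 0.1 rad), along it within 0.3 rad, its middle within 60 mm along and 40 mm across of the mat's middle (x of cassette in the frame of machine above 0.1 m and z of cassette in the frame of machine below 0.012 m and value of joint flap below 0.08 rad and linear speed of each of cassette, stick below 0.01 m/s and x of stick_mid in the frame of mat between -0.06 and 0.06 m and y of stick_mid in the frame of mat between -0.04 and 0.04 m and z of stick_mid in the frame of mat below 0.009 m and angle between stick's own z axis and vertical below 0.1 rad and angle between the x axis of stick and the x axis of mat, either way round below 0.3 rad); the robot touches nothing.
It fails at once if the stick forces the cassette with more than 24 N (contact force between stick and cassette above 24 N).
It fails at once if the fingers touch the cassette (contact force between the fingers and cassette above 0.5 N).
It fails at once if another thing on the bench is shifted by more than 30 mm (distance of any of spare_cassette, glue, mug, offcut, screwdriver, varnish from where it was at the start of the episode above 0.03 m).
It also fails if it takes over 72 s, if anything falls off the work surface, if the arm or the gripper's body presses on something with over 40 N, if the wrist force passes 120 N, or if a joint passes its speed limit or range.

## Robot

A 6-joint arm with a two-finger parallel gripper is mounted at the origin on the work surface. World frame = base frame: x ahead of the robot, y to its left, z up, the work surface at z = 0. Lengths are in m, angles in rad, forces in N, time in s.
With the tool pointing down it reaches from about 0.275 to 0.725 m from the base axis. Payload 5.6 kg.
Tool frame: the origin (TCP) lies between the finger pads; the fingertips stand 14 mm ahead of it and the grasp point (between the pads) lies 5 mm behind it (robot.finger_overhang is the distance from the TCP to the fingertips, in m); z points along the fingers, y is the line along which they close (so a half turn about z gives the same grasp; the last joint's range is limited). The gripper opens to 85 mm and grips with 20 to 120 N. Pads are 22 mm wide; open, the fingers measure 114 mm over their backs; the gripper's body (76 mm by 85 mm) begins 54 mm behind the grasp point. The pads swing forward as they close: fully open they stand 13 mm farther back than shut.
Start: joints at [-0.854, 0.255, 0.108, 0, -1.424, -0.285], TCP at [0.23, -0.5, 0.245] pointing down, gripper open.
Joint ranges: [-2.95, 2.95], [-1.21, 1.97], [-1.09, 1.5], [-2.87, 1.71], [-2.94, -0.07], [-3.05, 3.05]. Speed limits (rad/s): [2.57, 2.57, 3.14, 3.14, 3.14, 3.14].

## Interface

Orientations are given as a unit quaternion [x, y, z, w].
In Python, from workcell import robot gives the robot as it stands.
- The arm moves only by the shell command python3 -m jog 'ROWS'. ROWS is JSON, a list of rows, each a list of 7 numbers: the turn, a rotation vector about the world's x, y, z in rad, then the shift along the world's x, y, z in mm, then the closure, from -1 (fully open) to 1 (shut). In form: [[rx, ry, rz, tx, ty, tz, gripper], ...]. A call has 1 to 12 rows; each row shifts and turns the commanded pose from where the row before left it; what a row does not reach is not made up. A row lasts 1/10 s, in which the tool goes at most 50 mm and 8.59 degrees, less where a joint would pass 70% of its speed; a pose out of reach is approached as far as the arm can. A call with a gripper value outside its range is refused whole. The fingers move at their own pace and stop on an object; the grip force is fixed at half the most. Time passes only in rows, so rows that do not move let the fingers close. It gives the time, the measured TCP pose, the force, the opening and the grip force at its end, in the units of the state.
- robot.get_state(): the state, without advancing time (a new reading comes with each control period).
- robot.get_image(name): name is "scene" or "top"; returns a dict with "img" (384x512x3 uint8, red, green, blue), "fx", "fy", "cx", "cy" (pixels), "T" (4x4, takes a point from camera to world coordinates). Camera axes: x right, y down, z forward; pixel columns grow to the right and rows downward; lengths in m; the calibration is good to about 2 mm. A picture is of the moment at which its call begins. There is no depth.
- robot.finish_job(): hands the job in; it is judged then, once.
The state is a dict: "t": time; "qpos": joint angles; "joint_velocities": joint speeds; "joint_torque": joint torques, N m; "tcp_pos": TCP position; "eef_rot": TCP orientation; "ft_force": force on the tool from outside, world axes, zero at the start; "torque": the same for the moment, N m; "gripper_width": finger opening in m; "grasp_force": force on a finger pad.
Only numpy, scipy, OpenCV 4.12 (cv2) and the standard library are available. Lean on these libraries where they do the work, as an engineer would, in place of code of your own. Each camera call takes 0.05 s, during which the arm holds its last target. There are 200 camera calls.

## Working session

There is one attempt and no reset: what is moved stays moved. The work goes in short steps, Python scripts to look and compute and a shell command to move; the robot and the scene stay as the last step left them, time stands still between calls to the robot, and variables do not carry over. Pictures are saved under pics/ and viewed, at most 11 in all, crops included, and the job is handed in when it is done.

```bash
mkdir -p pics
cat > h.py <<'E'
import numpy as np,cv2
from workcell import robot
def ray(c,u,v):
    d=c["T"][:3,:3]@np.array([(u-c["cx"])/c["fx"],(v-c["cy"])/c["fy"],1]);return c["T"][:3,3],d
def onz(c,u,v,z):
    o,d=ray(c,u,v);return o+d*(z-o[2])/d[2]
def two(c1,p1,c2,p2):
    (o1,d1),(o2,d2)=ray(c1,*p1),ray(c2,*p2)
    s=np.linalg.lstsq(np.c_[d1,-d2],o2-o1,rcond=None)[0]
    a,b=o1+d1*s[0],o2+d2*s[1];return (a+b)/2,np.linalg.norm(a-b)
E
python3 - <<'E'
from h import *
for n in("scene","top"):
    c=robot.get_image(n);np.save(f"{n}.npy",c,allow_pickle=True)
    cv2.imwrite(f"pics/{n}0.png",cv2.resize(c["img"][:,:,::-1],(800,600),interpolation=cv2.INTER_CUBIC))
    print(n,c["fx"],c["T"].round(3).tolist())
print(robot.get_state())
E
```

```text
scene 410.1449422785592 [[0.07, 0.601, -0.796, 1.602], [0.997, -0.024, 0.07, -0.147], [0.023, -0.799, -0.601, 0.876], [0.0, 0.0, 0.0, 1.0]]
top 355.29766356497095 [[-0.002, -0.999, 0.036, 0.492], [-1.0, 0.002, -0.009, -0.053], [0.009, -0.036, -0.999, 1.178], [0.0, 0.0, 0.0, 1.0]]
{'t': 0.1, 'qpos': array([-8.54391046e-01,  2.55672412e-01,  1.07095160e-01, -4.17287470e-04,
       -1.42387946e+00, -2.84588594e-01]), 'joint_velocities': array([-0.00070426, -0.00185035,  0.00525696,  0.00242153,  0.00060553,
       -0.00079002]), 'joint_torque': array([-3.91828173e-03, -3.87605667e+01,  2.38472164e+01,  5.37809819e+00,
       -3.86651256e-03,  4.02792892e-06]), 'tcp_pos': array([ 0.23004861, -0.49910668,  0.24447973]), 'eef_rot': array([-2.14204691e-01,  9.76788421e-01,  8.27395798e-04, -2.17320459e-04]), 'ft_force': array([ 0.26421448, -0.56620988, -0.26428703]), 'torque': array([-0.00896102, -0.0170642 , -0.01944422]), 'grasp_force': 0.0, 'gripper_width': 0.08505922431915455}
```

View pics/scene0.png

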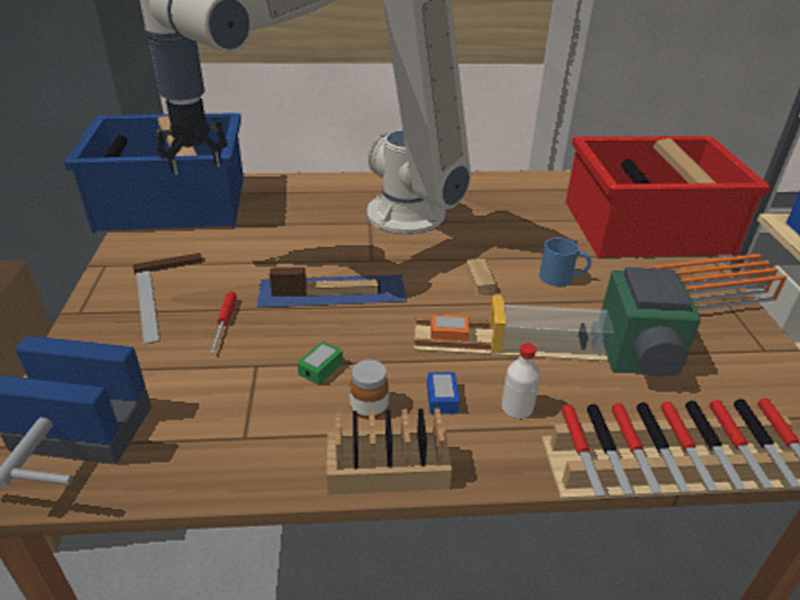

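View pics/top0.png

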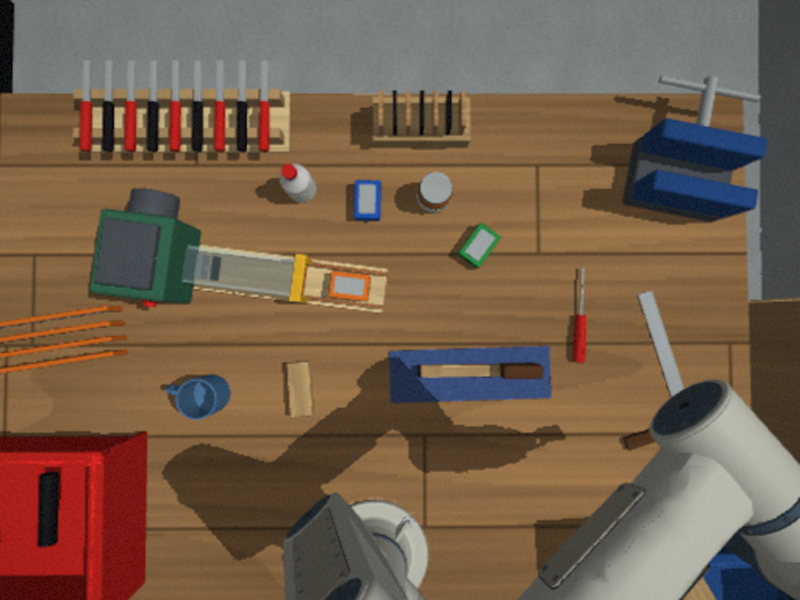

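The stick is on the blue mat (top 390–550, 347–402; handle at 522,371, nose left). The orange cassette is in the infeed (top 350,287; scene 450,327). Candidates for the cassette: orange at top (350,287), blue at (367,200) and green at (480,245). The one meant is orange and in the lane. I'll confirm it in a crop and measure.

Run:
```python
from h import *
S=np.load("scene.npy",allow_pickle=True).item();T=np.load("top.npy",allow_pickle=True).item()
a=cv2.resize(T["img"][150:262,110:360,::-1],(800,358),interpolation=cv2.INTER_CUBIC)
b=cv2.resize(S["img"][160:236,160:460,::-1],(800,203),interpolation=cv2.INTER_CUBIC)
cv2.imwrite("pics/crop.png",np.vstack([a,b]))
def blobs(c,lo,hi,box,n):
    h=cv2.cvtColor(c["img"],cv2.COLOR_RGB2HSV);m=cv2.inRange(h,lo,hi)
    k=np.zeros_like(m);x0,y0,x1,y1=box;k[y0:y1,x0:x1]=255;m&=k
    cs=sorted(cv2.findContours(m,cv2.RETR_EXTERNAL,cv2.CHAIN_APPROX_NONE)[0],key=cv2.contourArea)[::-1][:n]
    return cs
tb=(110,150,360,262);sb=(160,160,460,236)
for nm,lo,hi in(("orange",(4,170,120),(14,255,255)),("yellow",(20,170,120),(30,255,255)),("blue",(108,100,40),(125,255,255)),("dark",(0,60,15),(15,200,75)),("pale",(12,60,150),(24,150,255))):
    for c,b,w in((T,tb,"top"),(S,sb,"scene")):
        for q in blobs(c,lo,hi,b,2):
            if cv2.contourArea(q)<30: continue
            r=cv2.minAreaRect(q);bx=cv2.boxPoints(r)
            z={"orange":.044,"yellow":.089,"blue":.004,"dark":.068,"pale":.028}[nm]
            print(nm,w,cv2.contourArea(q),"c",np.round(r[0],1),"corners",bx.round(1).tolist(),"world@z",z,onz(c,*r[0],z)[:2].round(4),[onz(c,*p,z)[:2].round(3).tolist() for p in bx] if w=="top" else "")
```

```text
orange top 377.5 c [223.2 182.7] corners [[209.8000030517578, 190.0], [211.1999969482422, 173.3000030517578], [236.5, 175.39999389648438], [235.10000610351562, 192.10000610351562]] world@z 0.044 [0.554  0.0505] [[0.531, 0.093], [0.584, 0.089], [0.577, 0.008], [0.524, 0.012]]
orange scene 148.5 c [287.5 209.5] corners [[275.29998779296875, 216.10000610351562], [276.0, 201.89999389648438], [299.6000061035156, 203.0], [298.8999938964844, 217.1999969482422]] world@z 0.044 [0.5753 0.0463] 
orange scene 35.5 c [437.1 168.5] corners [[415.0, 170.0], [458.8999938964844, 165.10000610351562], [459.1000061035156, 167.0], [415.20001220703125, 171.89999389648438]] world@z 0.044 [0.3526 0.6457] 
yellow top 210.5 c [192.1 177.5] corners [[184.6999969482422, 192.0], [189.1999969482422, 161.60000610351562], [199.60000610351562, 163.10000610351562], [195.10000610351562, 193.5]] world@z 0.089 [0.5675 0.1414] [[0.523, 0.164], [0.617, 0.151], [0.612, 0.119], [0.519, 0.132]]
yellow scene 186.5 c [318.  206.5] corners [[314.0, 189.0], [322.0, 189.0], [322.0, 224.0], [314.0, 224.0]] world@z 0.089 [0.6198 0.
[... 1003 characters left out ...]
999938964844]] world@z 0.028 [0.3489 0.1542] [[0.394, 0.18], [0.397, 0.135], [0.303, 0.128], [0.301, 0.174]]
pale top 271.5 c [162.5 253. ] corners [[144.0, 261.0], [144.0, 245.0], [181.0, 245.0], [181.0, 261.0]] world@z 0.028 [0.3291 0.2462] [[0.304, 0.305], [0.355, 0.306], [0.354, 0.187], [0.303, 0.187]]
pale scene 208.0 c [332. 177.] corners [[315.0, 172.0], [348.6000061035156, 170.8000030517578], [349.0, 182.0], [315.3999938964844, 183.1999969482422]] world@z 0.028 [0.3714 0.2403] 
pale scene 169.0 c [307.1 173.8] corners [[298.6000061035156, 166.8000030517578], [309.70001220703125, 163.10000610351562], [315.6000061035156, 180.8000030517578], [304.5, 184.5]] world@z 0.028 [0.347  0.1514]
```

View pics/crop.png

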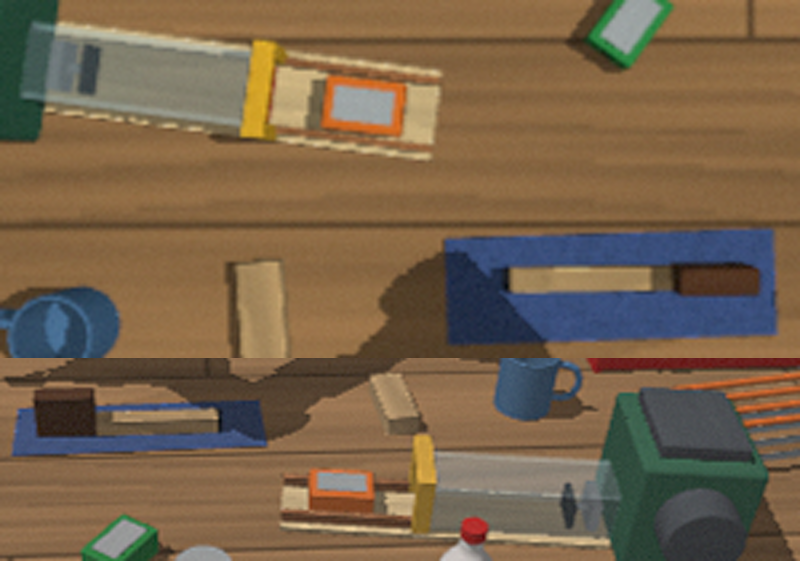

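The crop confirms the orange cassette in the lane, ahead of the yellow gate (crop 365,105), the only orange block. The stick's handle is at crop (717,280), nose at (508,280). The stop's pad face is at about (100,70).

Run:
```python
from h import *
S=np.load("scene.npy",allow_pickle=True).item();T=np.load("top.npy",allow_pickle=True).item()
t=lambda x,y:(110+x/3.2-.5,150+y/3.2-.5)
s=lambda x,y:(160+x/2.667-.5,160+(y-358)/2.667-.5)
for n,p,z in(("kerbR_end_far",(441,70),.024),("kerbR_gate",(284,50),.024),("kerbL_end",(431,158),.024),("kerbL_gate",(280,135),.024),("pad",(100,45),.04),("pad",(97,95),.04),
 ("nose a",(509,267),.028),("nose b",(509,293),.028),("shaft end a",(655,267),.028),("shaft end b",(655,293),.028),("hand tl",(676,264),.068),("hand bl",(675,294),.068),("hand tr",(761,267),.068),("hand br",(758,297),.068)):
    print(n,onz(T,*t(*p),z).round(4))
for n,a,b in(("handle top far-left (y-)",(758,297),(36,390)),("handle y+ far",(675,294),(95,390)),("nose top near",(509,267),(219,410)),("cass near y+",(325,78),(375,484)),("cass near y-",(407,84),(310,484)),("cass far y+",(320,130),(373,469)),("gate top y- far",(243,137),(415,437)),("gate top near",(253,42),(416,470))):
    print(n,*[np.round(q,4) for q in two(T,t(*a),S,s(*b))])
```

```text
kerbR_end_far [ 0.5918 -0.0262  0.024 ]
kerbR_gate [0.6124 0.1334 0.024 ]
kerbL_end [ 0.5023 -0.016   0.024 ]
kerbL_gate [0.526  0.1371 0.024 ]
pad [0.616  0.3148 0.04  ]
pad [0.5659 0.3173 0.04  ]
nose a [ 0.3923 -0.0946  0.028 ]
nose b [ 0.3662 -0.0946  0.028 ]
shaft end a [ 0.3918 -0.242   0.028 ]
shaft end b [ 0.3657 -0.2418  0.028 ]
hand tl [ 0.3982 -0.256   0.068 ]
hand bl [ 0.3691 -0.2548  0.068 ]
hand tr [ 0.395 -0.339  0.068]
hand br [ 0.3659 -0.3357  0.068 ]
handle top far-left (y-) [ 0.3652 -0.3378  0.0617] 0.0009
handle y+ far [ 0.3683 -0.2579  0.0616] 0.0039
nose top near [ 0.3935 -0.0945  0.0427] 0.0008
cass near y+ [0.581  0.0864 0.0588] 0.0017
cass near y- [0.5752 0.007  0.0568] 0.0008
cass far y+ [0.5302 0.0933 0.0424] 0.0017
gate top y- far [0.5211 0.1526 0.085 ] 0.0194
gate top near [0.6102 0.1377 0.1028] 0.0243
```

```bash
python3 -m jog '[[0,0,0.1425,19,25,-14,-1],[0,0,0.1425,19,25,-14,-1],[0,0,0.1425,19,25,-14,-1],[0,0,0.1425,19,25,-14,-1],[0,0,0.1425,19,25,-14,-1],[0,0,0.1425,19,25,-14,-1],[0,0,0.1425,19,25,-14,-1],[0,0,0.1425,19,27,-14,-1],[0,0,0,0,0,0,-1],[0,0,0,0,0,0,-1]]'
python3 - <<'E'
from h import *
s=robot.get_state();print(s["eef_rot"].round(4),s["qpos"].round(3))
for n in("scene","top"):
    c=robot.get_image(n);np.save(f"{n}1.npy",c,allow_pickle=True)
a=np.load("scene1.npy",allow_pickle=True).item()["img"][110:230,140:300,::-1];b=np.load("top1.npy",allow_pickle=True).item()["img"][180:300,220:380,::-1]
cv2.imwrite("pics/p1.png",cv2.resize(np.hstack([a,b]),(800,300),interpolation=cv2.INTER_CUBIC))
E
```

```text
t: 1.1
tcp_pos: [0.3822, -0.297, 0.1329]
eef_rot: [0.708, -0.707, -0.001, 0.0]
ft_force: [-0.9, -0.1, 0.9]
gripper_width: 0.0854
grasp_force: 0.0
[ 7.077e-01 -7.065e-01 -6.000e-04  4.000e-04] [-0.336  0.194 -0.267  0.    -1.111  0.337]
```

View pics/p1.png

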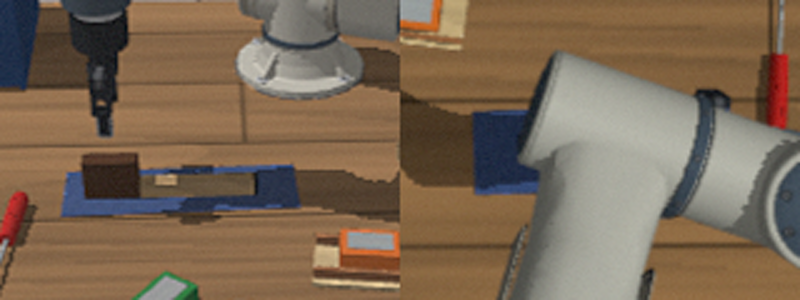

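The gripper stands over the handle (finger at 105,130, handle at 82–140 in the left crop), aligned. Next I descend and grip.

```bash
python3 -m jog '[[0,0,0,0,0,-25,-1],[0,0,0,0,0,-25,-1],[0,0,0,0,0,-22,-1],[0,0,0,0,0,-15,-1],[0,0,0,0,0,-4,-1],[0,0,0,0,0,0,-1],[0,0,0,0,0,0,1],[0,0,0,0,0,0,1],[0,0,0,0,0,0,1],[0,0,0,0,0,0,1],[0,0,0,0,0,0,1],[0,0,0,0,0,0,1]]'
```

```text
t: 2.4
tcp_pos: [0.3825, -0.2977, 0.0428]
eef_rot: [0.708, -0.707, 0.0, -0.0]
ft_force: [-0.7, 1.4, 4.6]
gripper_width: 0.027
grasp_force: 59.6
```

```bash
python3 -m jog '[[0,0,0,0,0,5,1],[0,0,0,0,0,10,1],[0,0,0,0,0,20,1],[0,0,0,0,0,25,1],[0,0,-0.065,10,0,20,1],[0,0,-0.065,20,5,10,1],[0,0,0,20,15,0,1],[0,0,0,25,15,0,1],[0,0,0,25,15,0,1],[0,0,0,20,5,0,1],[0,0,0,0,0,0,1],[0,0,0,0,0,0,1]]'
python3 - <<'E'
from h import *
for n in("scene","top"):
    c=robot.get_image(n);np.save(f"{n}2.npy",c,allow_pickle=True)
a=np.load("scene2.npy",allow_pickle=True).item()["img"][120:240,160:320,::-1];b=np.load("top2.npy",allow_pickle=True).item()["img"][130:250,190:350,::-1]
cv2.imwrite("pics/p2.png",np.vstack([cv2.resize(a,(640,300)[:0] or (800,600),interpolation=cv2.INTER_CUBIC)[150:450],cv2.resize(b,(800,600),interpolation=cv2.INTER_CUBIC)[100:400]]))
E
```

```text
t: 3.6
tcp_pos: [0.502, -0.2422, 0.1321]
eef_rot: [-0.66, 0.751, 0.0, -0.0]
ft_force: [-0.5, -1.0, -1.6]
gripper_width: 0.0272
grasp_force: 59.5
```

View pics/p2.png

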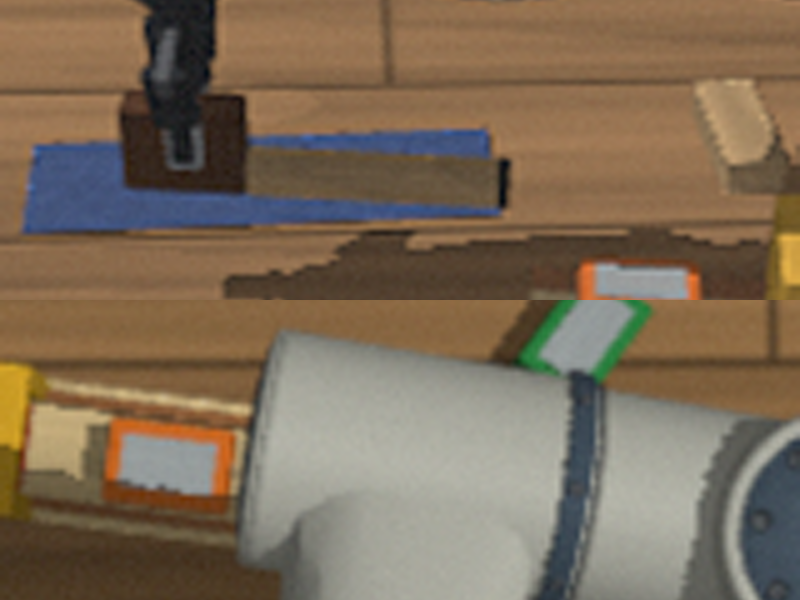

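The stick is held level at mid-handle (finger 182,150). The nose is at (500,183) and the handle's lower edge at y=190 in the upper crop. Next I check pitch and reach.

Run:
```python
from h import *
S=np.load("scene2.npy",allow_pickle=True).item()
tcp=np.array([.502,-.2422,.1321]);d=np.array([.129,.992,0]);n=np.array([.992,-.129,0])
for nm,p,w in(("nose bot",(501,208),.012),("nose top",(501,160),.012),("shaft bot back",(247,192),.012),("shaft top back",(247,149),.012),("h bl",(124,187),.014),("h br",(245,192),.014)):
    u,v=160+p[0]/5-.5,120+(p[1]+150)/5-.5
    o,r=ray(S,u,v);P=o+r*((tcp+n*w-o)@n)/(r@n);q=P-tcp;print(nm,"along",(q@d).round(4),"z rel tcp",q[2].round(4))
O=np.array([.569,.147]);a=(tcp[:2]-O)@d[:2];print("tcp along lane",a,"across right",(tcp[:2]-O)@n[:2])
```

```text
nose bot along 0.2027 z rel tcp -0.0372
nose top along 0.2016 z rel tcp 0.0005
shaft bot back along 0.038 z rel tcp -0.0353
shaft top back along 0.0396 z rel tcp -0.0014
h bl along -0.0418 z rel tcp -0.0351
h br along 0.0371 z rel tcp -0.0339
tcp along lane -0.3947294 across right -0.016257199999999954
```

```bash
python3 -m jog '[[0,0,0,8,-1,-5,1],[0,0,0,7,-1,-15,1],[0,0,0,0,0,-20,1],[0,0,0,0,0,-20,1],[0,0,0,0,0,-15,1],[0,0,0,0,0,-7,1],[0,0,0,0,0,0,1],[0,0,0,0,0,0,1]]'
python3 - <<'E'
from h import *
c=robot.get_image("scene");np.save("scene3.npy",c,allow_pickle=True)
cv2.imwrite("pics/p3.png",cv2.resize(c["img"][150:250,170:370,::-1],(800,400),interpolation=cv2.INTER_CUBIC))
E
```

```text
t: 4.5
tcp_pos: [0.5176, -0.2448, 0.0505]
eef_rot: [-0.66, 0.751, -0.0, 0.0]
ft_force: [0.8, -0.3, -1.2]
gripper_width: 0.0272
grasp_force: 59.6
```

View pics/p3.png

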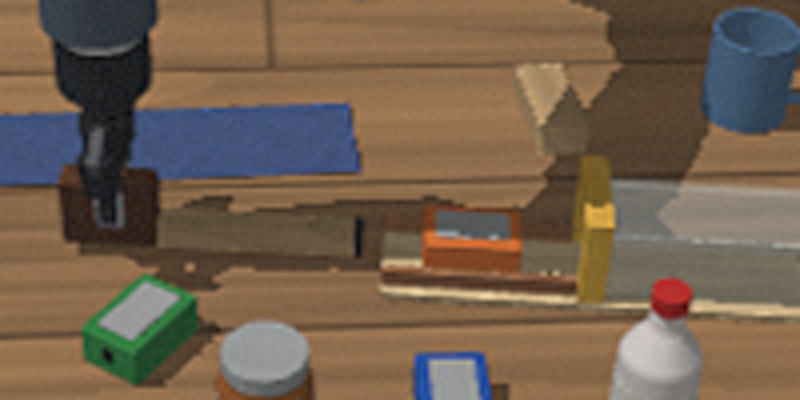

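```bash
python3 -m jog '[[0,0,0,1.3,10,0,1],[0,0,0,1.3,10,0,1],[0,0,0,1.3,10,0,1],[0,0,0,1.3,9,0,1],[0,0,0,0.8,5,0,1],[0,0,0,0.8,5,0,1],[0,0,0,0.8,5,0,1],[0,0,0,0.8,5,0,1]]'
python3 -m jog '[[0,0,0,0.8,6,0,1],[0,0,0,0.8,6,0,1],[0,0,0,0.8,6,0,1],[0,0,0,0.8,6,0,1]]'
```

```text
t: 5.35
tcp_pos: [0.5256, -0.1855, 0.0504]
eef_rot: [-0.66, 0.751, -0.0, -0.0]
ft_force: [-0.3, -3.0, -1.8]
gripper_width: 0.0275
grasp_force: 59.6
t: 5.75
tcp_pos: [0.5289, -0.161, 0.0503]
eef_rot: [-0.66, 0.751, -0.0, -0.0]
ft_force: [-1.5, -2.0, -1.5]
gripper_width: 0.0273
grasp_force: 59.6
```

```bash
python3 -m jog '[[0,0,0,0.8,6,0,1],[0,0,0,0.8,6,0,1],[0,0,0,0.8,6,0,1],[0,0,0,0.8,6,0,1],[0,0,0,0.8,6,0,1]]'
python3 -m jog '[[0,0,0,0.8,6,0,1],[0,0,0,0.8,6,0,1],[0,0,0,0.8,6,0,1],[0,0,0,0.8,6,0,1]]'
python3 - <<'E'
from h import *
c=robot.get_image("scene")
cv2.imwrite("pics/p4.png",cv2.resize(c["img"][150:250,220:420,::-1],(800,400),interpolation=cv2.INTER_CUBIC))
E
```

```text
t: 6.25
tcp_pos: [0.5326, -0.132, 0.0506]
eef_rot: [-0.66, 0.751, -0.0, -0.001]
ft_force: [-0.2, -7.7, -0.2]
gripper_width: 0.0275
grasp_force: 59.7
t: 6.65
tcp_pos: [0.5358, -0.1083, 0.0506]
eef_rot: [-0.66, 0.751, -0.0, -0.001]
ft_force: [-1.1, -6.1, 0.3]
gripper_width: 0.0274
grasp_force: 59.7
```

View pics/p4.png

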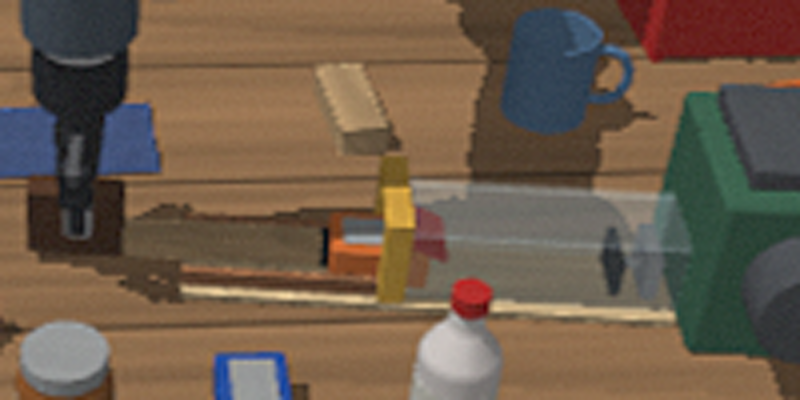

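The cassette is entering the gate, with the flap swinging in (430,235) and the nose square on its back (325,248). I keep pushing.

```bash
python3 -m jog '[[0,0,0,0.8,6,0,1],[0,0,0,0.8,6,0,1],[0,0,0,0.8,6,0,1],[0,0,0,0.8,6,0,1],[0,0,0,0.8,6,0,1],[0,0,0,0.8,6,0,1]]'
python3 -m jog '[[0,0,0,0.8,6,0,1],[0,0,0,0.8,6,0,1],[0,0,0,0.8,6,0,1],[0,0,0,0.8,6,0,1],[0,0,0,0.8,6,0,1],[0,0,0,0.8,6,0,1]]'
```

```text
t: 7.3
tcp_pos: [0.5406, -0.0716, 0.0503]
eef_rot: [-0.66, 0.751, -0.0, -0.0]
ft_force: [-0.9, -5.0, -0.7]
gripper_width: 0.0271
grasp_force: 59.7
t: 7.9
tcp_pos: [0.5453, -0.0354, 0.0503]
eef_rot: [-0.66, 0.751, 0.0, -0.0]
ft_force: [-0.8, -5.3, -0.0]
gripper_width: 0.0275
grasp_force: 59.7
```

```bash
python3 -m jog '[[0,0,0,0.8,6,0,1],[0,0,0,0.8,6,0,1],[0,0,0,0.8,6,0,1],[0,0,0,0.8,6,0,1]]'
python3 - <<'E'
from h import *
c=robot.get_image("scene")
cv2.imwrite("pics/p5.png",cv2.resize(c["img"][150:250,220:420,::-1],(800,400),interpolation=cv2.INTER_CUBIC))
E
```

```text
t: 8.3
tcp_pos: [0.5484, -0.0113, 0.0501]
eef_rot: [-0.66, 0.751, 0.0, -0.0]
ft_force: [-0.2, -3.6, -4.1]
gripper_width: 0.0271
grasp_force: 59.2
```

View pics/p5.png

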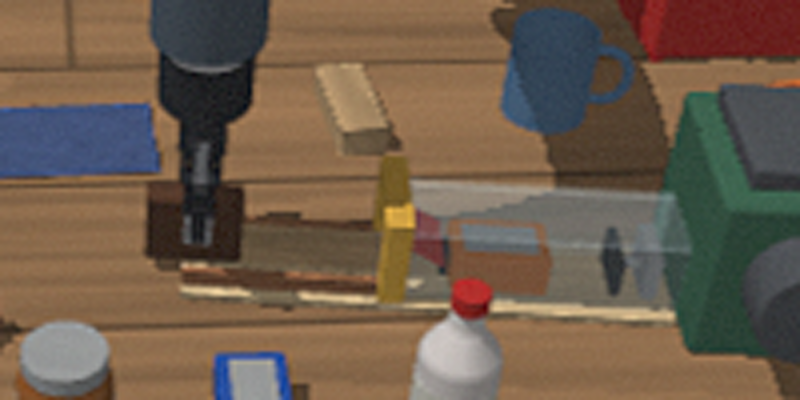

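The cassette is inside (500,255), the flap rides on the shaft (430,238), and the stop is at about 603, roughly 43 mm ahead. I slow down.

```bash
python3 -m jog '[[0,0,0,0.8,6,0,1],[0,0,0,0.8,6,0,1],[0,0,0,0.8,6,0,1],[0,0,0,0.8,6,0,1],[0,0,0,0.4,3,0,1],[0,0,0,0.4,3,0,1]]'
python3 -m jog '[[0,0,0,0.3,2,0,1],[0,0,0,0.3,2,0,1],[0,0,0,0.3,2,0,1],[0,0,0,0,0,0,1]]'
```

```text
t: 8.95
tcp_pos: [0.5527, 0.0189, 0.0501]
eef_rot: [-0.66, 0.751, 0.0, -0.0]
ft_force: [-0.6, -2.0, -4.3]
gripper_width: 0.0276
grasp_force: 59.4
t: 9.35
tcp_pos: [0.5537, 0.0248, 0.0502]
eef_rot: [-0.66, 0.751, 0.0, 0.0]
ft_force: [-0.5, -0.4, -4.5]
gripper_width: 0.0268
grasp_force: 59.3
```

```bash
python3 -m jog '[[0,0,0,0.3,2,0,1],[0,0,0,0.3,2,0,1],[0,0,0,0.3,2,0,1]]' | grep -E 'tcp_pos|ft_'
python3 -m jog '[[0,0,0,0.3,2,0,1],[0,0,0,0.3,2,0,1]]'| grep -E 'tcp_pos|ft_'
python3 -m jog '[[0,0,0,0.3,2,0,1],[0,0,0,0.3,2,0,1]]'| grep -E 'tcp_pos|ft_'
```

```text
tcp_pos: [0.5546, 0.0306, 0.0503]
ft_force: [-0.6, -2.2, -4.1]
tcp_pos: [0.5552, 0.0346, 0.0503]
ft_force: [0.3, -2.6, -5.6]
tcp_pos: [0.5558, 0.0387, 0.0503]
ft_force: [0.2, -2.0, -4.3]
```

```bash
python3 -m jog '[[0,0,0,0.3,2,0,1],[0,0,0,0.3,2,0,1]]' | grep -E 'tcp_pos|ft_'
python3 -m jog '[[0,0,0,0.3,2,0,1],[0,0,0,0.3,2,0,1]]'| grep -E 'tcp_pos|ft_'
python3 -m jog '[[0,0,0,0.3,2,0,1]]'| grep -E 'tcp_pos|ft_'
```

```text
tcp_pos: [0.556, 0.0418, 0.0503]
ft_force: [-1.4, -7.0, -2.6]
tcp_pos: [0.5563, 0.0449, 0.0504]
ft_force: [-1.2, -10.6, -1.4]
tcp_pos: [0.5565, 0.0464, 0.0504]
ft_force: [-2.2, -12.8, -1.0]
```

```bash
python3 -m jog '[[0,0,0,0,0,0,1],[0,0,0,0,0,0,1]]'| grep -E 'tcp_pos|ft_'
python3 -m jog '[[0,0,0,0,0,0,1],[0,0,0,0,0,0,1]]'| grep -E 'tcp_pos|ft_'
```

```text
tcp_pos: [0.5565, 0.0466, 0.0504]
ft_force: [-1.9, -10.8, -2.5]
tcp_pos: [0.5565, 0.0465, 0.0504]
ft_force: [-1.9, -9.7, -2.2]
```

```bash
python3 -m jog '[[0,0,0,0.2,1.5,0,1],[0,0,0,0,0,0,1],[0,0,0,0,0,0,1],[0,0,0,0,0,0,1],[0,0,0,0,0,0,1]]'| grep -E 'tcp_pos|ft_'
python3 -m jog '[[0,0,0,0,0,0,1],[0,0,0,0,0,0,1],[0,0,0,0,0,0,1],[0,0,0,0,0,0,1],[0,0,0,0,0,0,1],[0,0,0,0,0,0,1]]'| grep -E 'tcp_pos|ft_'
```

```text
tcp_pos: [0.5566, 0.0475, 0.0504]
ft_force: [-1.7, -12.1, -0.9]
tcp_pos: [0.5566, 0.0475, 0.0504]
ft_force: [-2.4, -12.7, -1.5]
```

Pressed at about 12 N for over a second. Now I draw the stick out straight.

```bash
python3 -m jog '[[0,0,0,-0.4,-3,0,1],[0,0,0,-0.8,-6,0,1],[0,0,0,-1.3,-10,0,1],[0,0,0,-1.3,-10,0,1],[0,0,0,-1.3,-10,0,1],[0,0,0,-1.3,-10,0,1],[0,0,0,-1.3,-10,0,1],[0,0,0,-1.3,-10,0,1],[0,0,0,-1.3,-10,0,1],[0,0,0,-1.3,-10,0,1]]'| grep -E 'tcp_pos|ft_|grasp|width'
python3 -m jog '[[0,0,0,-1.3,-10,0,1],[0,0,0,-1.3,-10,0,1],[0,0,0,-1.3,-10,0,1],[0,0,0,-1.3,-10,0,1],[0,0,0,-1.3,-10,0,1],[0,0,0,-1.3,-10,0,1],[0,0,0,-1.3,-10,0,1],[0,0,0,-1.3,-10,0,1],[0,0,0,-1.3,-10,0,1],[0,0,0,-1.3,-10,0,1],[0,0,0,-1.3,-10,0,1],[0,0,0,0,0,0,1]]'| grep -E 'tcp_pos|ft_|grasp|width'
```

```text
tcp_pos: [0.5457, -0.0404, 0.0505]
ft_force: [0.2, -1.5, -4.0]
gripper_width: 0.0273
grasp_force: 60.3
tcp_pos: [0.5313, -0.1503, 0.0502]
ft_force: [-0.4, 0.5, -2.2]
gripper_width: 0.0273
grasp_force: 60.5
```

Run:
```python
from h import *
c=robot.get_image("scene")
cv2.imwrite("pics/p6.png",cv2.resize(c["img"][140:240,180:420,::-1],(800,333),interpolation=cv2.INTER_CUBIC))
```

```text
(no output)
```

View pics/p6.png

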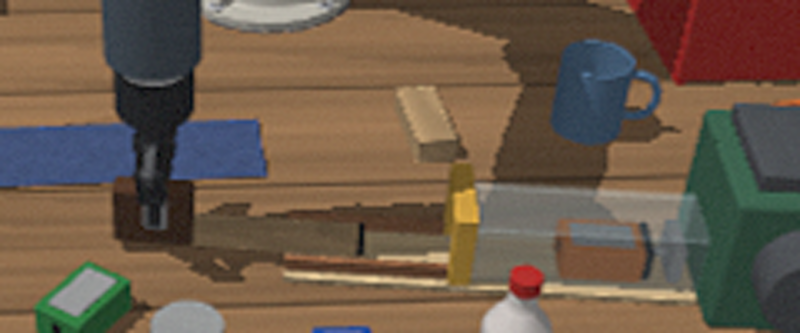

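The cassette is against the stop (605,250), the flap is shut, and the stick is clear of the gate (nose 362,238). Now I carry it back to the mat.

```bash
python3 -m jog '[[0,0,0,0,0,10,1],[0,0,0,0,0,20,1],[0,0,0,0,0,25,1],[0,0,0,-5,-5,15,1],[0,0,0.02,-20,-16,0,1],[0,0,0.03,-26,-20,0,1],[0,0,0.03,-28,-22,0,1],[0,0,0.03,-28,-22,0,1],[0,0,0.03,-26,-20,0,1],[0,0,0,-18,-15,0,1],[0,0,0,-8,-6,0,1],[0,0,0,0,0,0,1]]'| grep -E 'tcp_pos|ft_|eef|width'
python3 -m jog '[[0,0,0,0,0,-15,1],[0,0,0,0,0,-20,1],[0,0,0,0,0,-18,1],[0,0,0,0,0,-10,1],[0,0,0,0,0,-5,1],[0,0,0,0,0,-3,1],[0,0,0,0,0,0,1],[0,0,0,0,0,0,1]]'| grep -E 'tcp_pos|ft_|eef|width'
python3 - <<'E'
from h import *
c=robot.get_image("scene")
cv2.imwrite("pics/p7.png",cv2.resize(c["img"][140:215,150:310,::-1],(800,375),interpolation=cv2.INTER_CUBIC))
E
```

```text
tcp_pos: [0.3722, -0.2753, 0.121]
eef_rot: [0.711, -0.704, 0.0, -0.0]
ft_force: [0.2, -0.3, -2.6]
gripper_width: 0.0274
tcp_pos: [0.3732, -0.2752, 0.0499]
eef_rot: [0.711, -0.703, 0.001, -0.0]
ft_force: [-0.4, 0.3, -2.5]
gripper_width: 0.0274
```

View pics/p7.png

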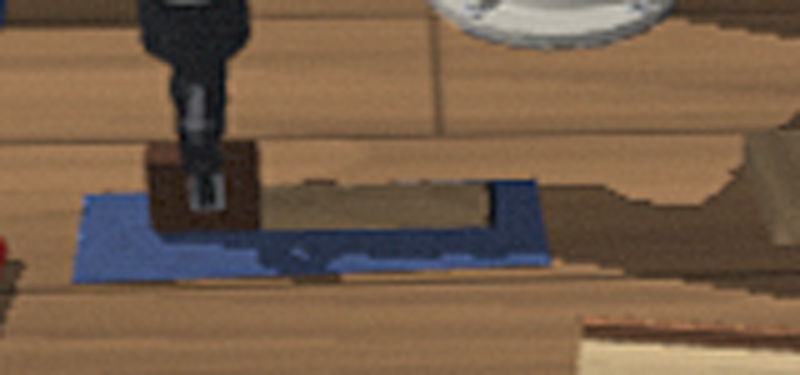

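The stick hovers level about 7 mm above the mat, along it (handle 205,188, nose 490,205; mat 75–548). Now I lower it, release and rise.

```bash
python3 -m jog '[[0,0,0,0,0,-3,1],[0,0,0,0,0,-2,1],[0,0,0,0,0,-1,1],[0,0,0,0,0,0,1]]'| grep -E 'tcp_pos|ft_'
python3 -m jog '[[0,0,0,0,0,-1,1],[0,0,0,0,0,0,1],[0,0,0,0,0,0,1]]'| grep -E 'tcp_pos|ft_'
```

```text
tcp_pos: [0.3729, -0.2753, 0.0435]
ft_force: [-0.8, -2.1, 1.4]
tcp_pos: [0.3729, -0.2754, 0.0428]
ft_force: [-1.5, -2.4, 5.7]
```

```bash
python3 -m jog '[[0,0,0,0,0,0,-1],[0,0,0,0,0,0,-1],[0,0,0,0,0,0,-1],[0,0,0,0,0,0,-1],[0,0,0,0,0,0,-1],[0,0,0,0,0,0,-1],[0,0,0,0,0,5,-1],[0,0,0,0,0,10,-1],[0,0,0,0,0,20,-1],[0,0,0,0,0,25,-1],[0,0,0,0,0,30,-1],[0,0,0,0,0,30,-1]]'
python3 -m jog '[[0,0,0,10,-30,15,-1],[0,0,0,10,-40,15,-1],[0,0,0,10,-40,15,-1],[0,0,0,0,-40,10,-1],[0,0,0,0,-40,0,-1],[0,0,0,0,-40,0,-1],[0,0,0,0,-20,0,-1],[0,0,0,0,0,0,-1],[0,0,0,0,0,0,-1],[0,0,0,0,0,0,-1]]'|grep tcp
python3 - <<'E'
from h import *
i=[robot.get_image(n)["img"] for n in("scene","top")]
cv2.imwrite("pics/p8.png",np.vstack([cv2.resize(i[0][140:240,130:430,::-1],(800,267),interpolation=cv2.INTER_CUBIC),cv2.resize(i[1][150:270,110:360,::-1],(690,331),interpolation=cv2.INTER_CUBIC).copy() if 0 else cv2.resize(i[1][150:262,60:360,::-1],(800,299),interpolation=cv2.INTER_CUBIC)]))
E
```

```text
t: 18.25
tcp_pos: [0.3724, -0.275, 0.1643]
eef_rot: [0.711, -0.703, 0.0, -0.0]
ft_force: [1.0, -0.1, -0.3]
gripper_width: 0.0852
grasp_force: 0.0
tcp_pos: [0.4027, -0.5243, 0.2181]
```

View pics/p8.png

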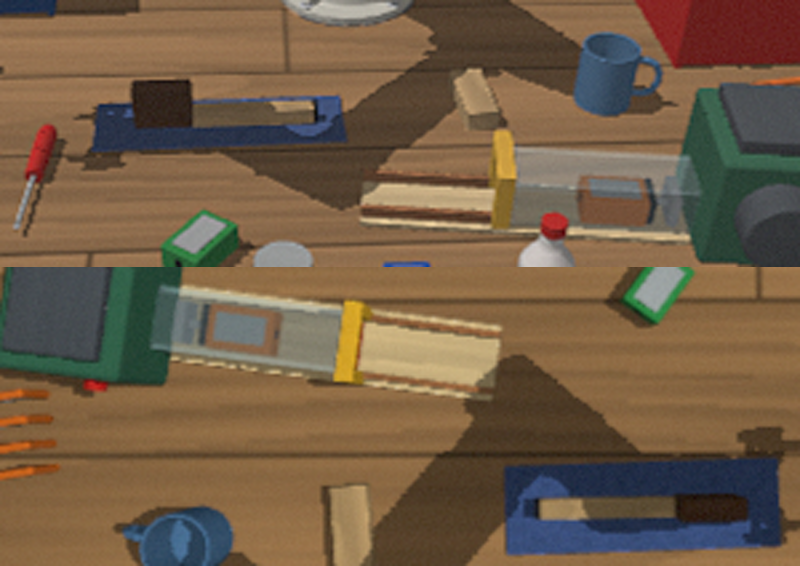

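The cassette is in the tunnel at the stop (scene 613,200; top 240,328). The flap is shut, the stick lies centred and level on its mat (top 540–748, 508), and the bystanders are unmoved.

```bash
python3 -c "
from workcell import robot
print(robot.finish_job())"
```

```text
the job is handed in; nothing more can be done
None
```

I pushed the orange cassette through the flap and pressed it against the stop at about 12 N for over a second. In the last pictures the flap is shut, the stick is back along its mat and the things in view had not moved; I handed the job in, and no verdict came back.

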